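Dial seven copies on the label printer and print

ROBOT

A 6-joint arm with a two-finger parallel gripper is mounted at the origin on the work surface. World frame = base frame: x ahead of the robot, y to its left, z up, the work surface at z = 0. Lengths are in m, angles in degrees, forces in N, time in s.
With the tool pointing down it reaches from about 0.4 to 0.825 m from the base axis. Payload 7 kg.
Tool frame: the origin (TCP) lies at the very end of the fingers, on their centre line; the grasp point (between the pads) lies 19 mm behind it (ctrl.hold_point_z is the distance from the TCP to the grasp point, in m); z points along the fingers, y is the line along which they close (so a half turn about z gives the same grasp; the last joint's range is limited). The gripper opens to 88 mm and grips with 3 to 60 N. Pads are 19 mm wide; open, the fingers measure 130 mm over their backs; the gripper's body (78 mm by 193 mm) begins 47 mm behind the grasp point.
Start: joints at [-50.816, 20.546, 0.682, 0, -70.136, -16.507], TCP at [0.26, -0.623, 0.227] pointing down, gripper open.
Joint ranges: [-176.03, 176.03], [-82.01, 121.73], [-58.28, 71.71], [-173.87, 95.51], [-174.79, -0.11], [-173.66, 173.66]. Speed limits (degrees/s): [136.94, 136.94, 172.46, 180, 180, 180].

INTERFACE

Orientations are given as [roll, pitch, yaw] about the fixed x, y, z axes, in that order (R = Rz(yaw) Ry(pitch) Rx(roll)).
In Python, from plant import sensors, viewer, workorder, ctrl gives the robot as it stands.
- The arm moves only by the shell command python3 -m pendant 'ROWS'. ROWS is JSON, a list of rows, each a list of 3 entries, a list of its own where there are three numbers: the opening, from -1 (shut) to 1 (fully open), so that 0 is half open, then the shift along the tool's x, y, z in m, then the turn, a rotation vector about the tool's x, y, z in degrees. A call has 1 to 10 rows; each row is the pose to reach, as a shift and turn from the pose commanded when the call began, along the tool's axes at that moment; what a row does not reach only later rows make up. A row lasts 1/12 s, in which the tool goes at most 41.7 mm and 7.16 degrees, less where a joint would pass 70% of its speed; a pose out of reach is approached as far as the arm can. A call with a gripper value outside its range is refused whole. The fingers move at their own pace and stop on an object; the grip force is fixed at half the most. Time passes only in rows, so rows that repeat a pose let the fingers close. It gives the time, the measured TCP pose, the force, the opening and the grip force at its end, in the units of the state.
- sensors.get_obs(): the state, without advancing time (a new reading comes with each control period).
- viewer.snapshot(name): name is "side" or "top" or "wrist"; returns the picture (420x560x3 uint8, red, green, blue); there is no depth.
- viewer.camera_params(name): a dict with "fx", "fy", "cx", "cy" (pixels), "extrinsics" (4x4, takes a point from world to camera coordinates). Camera axes: x right, y up, looking along -z (the intrinsics and any distortion apply to the point x, -y, -z); pixel columns grow to the right and rows downward; lengths in m; the calibration is good to about 2 mm. The wrist camera is an equidistant fisheye: a pixel r from the principal point sees the ray r / f radians off the axis. A picture is of the moment at which its call begins: read the wrist's pose just before it. camera_params takes no time and is no camera call; for the wrist camera it gives the pose at the moment of the call.
- workorder.close_job(): hands the job in; it is judged then, once.
The state is a dict: "clock": time; "joint_pos": joint angles; "qvel": joint speeds; "tau": joint torques, N m; "tool_pos": TCP position; "orientation": TCP orientation; "force": force on the tool from outside, world axes, zero at the start; "moment": the same for the moment, N m; "opening": finger opening in m; "gripper_force": force on a finger pad.
Only numpy, scipy, OpenCV 4.12 (cv2) and the standard library are available. Lean on these libraries where they do the work, as an engineer would, in place of code of your own. Each camera call takes 0.05 s, during which the arm holds its last target. There are 200 camera calls.

TASK

Set the copies dial of the label printer to seven, that is exactly seven clicks clockwise from the long zero mark (it may already stand a few clicks on), by pushing its knob down just until it bites and turning it, never leaning on it hard. Let the knob come back up and only then press the print button all the way down, then let it go. Leave the other things on the table where they are.

Things in the scene. Friction and masses are not known exactly. Their poses are not given: they have to be found in the camera images.
- printer: White desktop label printer, 160 mm (x) by 250 mm (y) by 100 mm high, fixed to the table; origin under its centre, front faces -x. On its flat top: copies knob at (0, +52 mm), print button at (0, -66 mm) in its frame. A flat round scale, 106 mm across, lies round the knob, with 20 black ticks; the long tick, on its -x side, is zero.
- knob_top (a point): Centre of the top face of the copies knob: round, ribbed, grey, 40 mm in diameter, axis vertical. Let up, it stands 41.5 mm above the printer's top; the rim to grip spans 12.5 to 41 mm above it (thin neck below). Let up, it spins freely and the dial stays, so it can be let go, turned back and gripped again.
- knob: The same knob; origin on its axis, 41.5 mm below its top face. Once its foot bites, turning the knob turns the dial with it. With under about 9 N on the foot the drive slips (dial stays or lags); over 20 N on the foot breaks it. At the hand, return spring included: 11 N may be too little, 22 N is too much; aim for 13 to 17 N.
- plunge (a joint): How far the copies knob is pushed down, m: 0 fully up, at most 0.016. A light spring (2 N, rising to about 3.5 N) returns it. After 1 to 7 mm, differing on every printer and not to be seen, its rubber foot bites on the dial; from there on it resists with roughly 5 N more for each mm.
- dial (a joint): Angle of the copies dial, rad: 0 at the long zero tick, growing clockwise seen from above. 20 firm click stops a turn, one every 0.314 rad (18 degrees); seven is 2.199. It starts at stop 0, 1, 2 or 3. Each click takes up to about 0.08 N m; left between two stops it springs to the nearer one.
- dial_pointer (a point): Outer end of the white pointer line on the black dial disc (80 mm across) round the knob's foot; 38 mm from the knob's axis, at the level of the printer's top; it lies on the printer's -x side at zero. The disc itself cannot be gripped.
- print_top (a point): Centre of the top of the print button, a white round spring button 24 mm across in a grey collar on the printer's top; pressed straight down.
- print (a joint): Travel of the print button, m: 0 up, 0.005 fully down, which takes 4 N.
- cards: Stack of white cards, 55 x 90 x 22 mm, loose, before the printer's front; origin under its centre.
- tape: Roll of pale paper tape lying flat, 90 mm across, 24 mm high, loose, beside the printer; origin under its centre.
- bear: Small sitting wooden bear, about 55 mm wide, 78 mm high, loose, behind the printer; origin under its centre.
- giftbox: Closed brown cardboard gift box, 100 x 100 x 65 mm, loose; origin under its centre.
- jar: Jar with a brass lid, 60 mm across, 75 mm high, loose; origin under its centre.
- hookplate: Small brass wall hook on a 50 x 30 mm plate, 40 mm high, loose; origin under its centre.
- mug: White mug, 76 mm across, 85 mm high, loose; origin under its centre.

How it is judged:
By the outcome, as a careful person would: the job done as asked, in the order asked, and still so for the second after the job is handed in, with the robot touching nothing.
It also fails if it takes over 58 s, if anything falls off the work surface, if the arm or the gripper's body presses on something with over 40 N, if the wrist force passes 120 N, or if a joint passes its speed limit or range.

## Working session

There is one attempt and no reset: what is moved stays moved. The work goes in short steps, Python scripts to look and compute and a shell command to move; the robot and the scene stay as the last step left them, time stands still between calls to the robot, and variables do not carry over. Pictures are saved under pics/ and viewed, at most 10 in all, crops included, and the job is handed in when it is done.

```bash
ls; mkdir -p pics
python3 - <<'E'
from plant import sensors, viewer, ctrl
import cv2, numpy as np
o=sensors.get_obs(); print(o, ctrl.hold_point_z)
for n in ("top","side"):
    p=viewer.camera_params(n); print(n,p)
    im=viewer.snapshot(n); cv2.imwrite(f"pics/{n}0.png",im[:,:,::-1])
E
```

```text
pics
{'clock': 0.0, 'joint_pos': array([-5.08141134e+01,  2.05919489e+01,  6.32678638e-01, -2.04191793e-02,
       -7.01353501e+01, -1.65088386e+01]), 'qvel': array([-0.0495909 , -0.03335066, -0.02183028, -0.08268213, -0.04744647,
        0.05815336]), 'tau': array([ 2.75791681e-03, -5.82715380e+01,  2.93055975e+01,  6.99669912e+00,
        7.02558857e-03, -1.46841026e-04]), 'tool_pos': array([ 0.26004092, -0.62236014,  0.22560763]), 'orientation': array([ 1.79903825e+02, -8.48645592e-03, -1.57329899e+02]), 'force': array([-0.05442001, -0.12678894, -0.48102478]), 'moment': array([-0.02504048, -0.09449919,  0.03411593]), 'gripper_force': 0.0, 'opening': 0.08751451714693444} 0.0188
top {'fx': 469.0425886751496, 'fy': 469.0425886751496, 'cx': 270.0337776240867, 'cy': 218.0051391928307, 'extrinsics': array([[ 1.77048486e-03, -9.99997602e-01, -1.28887436e-03,
        -3.93657290e-03],
       [ 9.81521502e-01,  1.49115150e-03,  1.91346065e-01,
        -5.22618267e-01],
       [-1.91343684e-01, -1.60383321e-03,  9.81521789e-01,
        -1.42482036e+00],
       [ 0.00000000e+00,  0.00000000e+00,  0.00000000e+00,
         1.00000000e+00]])}
side {'fx': 507.82369592605943, 'fy': 507.82369592605943, 'cx': 264.6817880888505, 'cy': 207.1662918156442, 'extrinsics': array([[-0.76065096, -0.64892853, -0.01737482,  0.39474091],
       [ 0.47181719, -0.5710344 ,  0.67179479, -0.32689693],
       [-0.44586843,  0.50280361,  0.7405335 , -1.22724375],
       [ 0.        ,  0.        ,  0.        ,  1.        ]])}
```

View pics/top0.png

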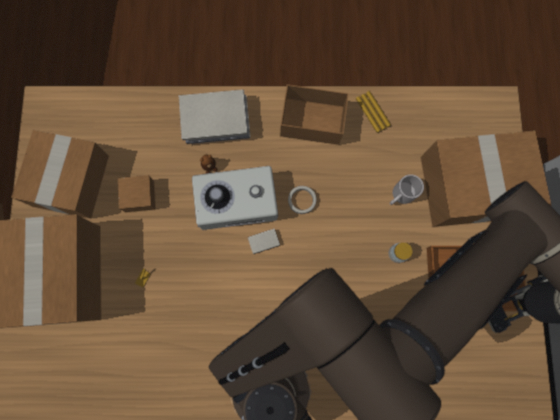

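View pics/side0.png

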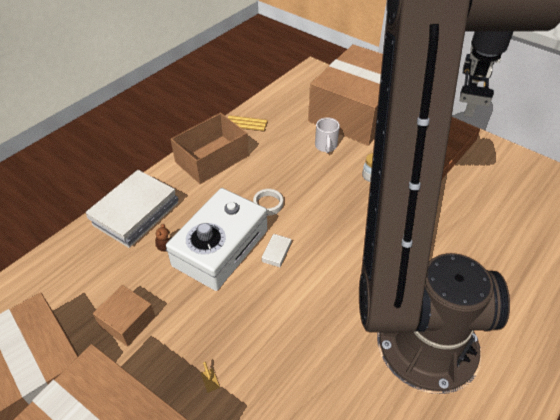

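The top view shows the printer at about (235,197), with the knob at (217,196) and the button at (256,191). In the side view the knob is at (205,233) and the button at (232,208). I'll enlarge both.

Run:
```python
import cv2, numpy as np
a=cv2.imread("pics/top0.png")[160:235,185:285]; b=cv2.imread("pics/side0.png")[185:260,165:265]
c=np.vstack([]) if 0 else None
f=lambda i:cv2.resize(i,None,fx=4,fy=4,interpolation=cv2.INTER_CUBIC)
cv2.imwrite("pics/crop0.png",np.hstack([f(a),f(b)]))
```

```text
(no output)
```

View pics/crop0.png

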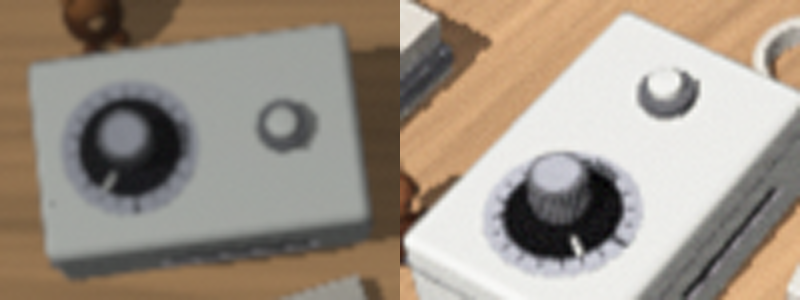

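```bash
cat > h.py <<'E'
import numpy as np
from plant import viewer
def ray(n,u,v,p=None):
    p=p or viewer.camera_params(n); E=p["extrinsics"]; R=E[:3,:3];t=E[:3,3]
    x,y=(u-p["cx"])/p["fx"],(v-p["cy"])/p["fy"]
    if n=="wrist":
        r=np.hypot(x,y); s=np.sin(r)/max(r,1e-9); d=np.array([x*s,-y*s,-np.cos(r)])
    else: d=np.array([x,-y,-1])
    return -R.T@t, R.T@d/np.linalg.norm(d)
def onz(n,u,v,z,p=None):
    c,d=ray(n,u,v,p); return c+d*(z-c[2])/d[2]
def tri(*obs):
    A=np.zeros((3,3));b=np.zeros(3)
    for o in obs:
        c,d=ray(*o); M=np.eye(3)-np.outer(d,d); A+=M;b+=M@c
    return np.linalg.solve(A,b)
E
python3 - <<'E'
from h import *
T=lambda x,y,z:onz("top",185+(x+.5)/4-.5,160+(y+.5)/4-.5,z)
S=lambda x,y,z:onz("side",165+(x-400+.5)/4-.5,185+(y+.5)/4-.5,z)
np.set_printoptions(precision=4,suppress=True)
cs=[T(*c,.1) for c in((30,65),(340,27),(370,213),(48,260))]
print("corners",cs,np.mean(cs,0))
d=cs[0]-cs[1]; e=cs[3]-cs[2]; print("yaw",[np.degrees(np.arctan2(-q[0],q[1])) for q in(d,e)])
for n,F,k,s,t,p,b in(("T",T,(125,133),(130,148),(138,207),(103,190),(280,122)),("S",S,(558,170),(563,213),(623,246),(578,255),(665,83))):
    k=F(*k,.1415);s=F(*s,.1);t=F(*t,.1);p=F(*p,.1);b=F(*b,.115)
    print(n,"knob",k,"disc",s,"but",b)
    a=lambda q:np.degrees(np.arctan2(*(q-k)[1::-1]))
    print("tick",a(t),"ptr",a(p),"cw",a(t)-a(p), np.hypot(*(t-k)[:2]),np.hypot(*(p-k)[:2]))
    d=k-b; print("yaw kb",np.degrees(np.arctan2(-d[0],d[1])),np.hypot(d[0],d[1]))
print(tri(("top",185+280/4,160+122/4),("side",165+265/4,185+83/4)),tri(("top",185+125/4,160+133/4),("side",165+158/4,185+170/4)))
E
```

```text
corners [array([0.6453, 0.238 , 0.1   ]), array([ 0.6763, -0.0016,  0.1   ]), array([ 0.5289, -0.0247,  0.1   ]), array([0.4922, 0.2192, 0.1   ])] [0.5857 0.1077 0.1   ]
yaw [np.float64(7.352097983686525), np.float64(8.559402141291802)]
T knob [0.5809 0.1583 0.1415] disc [0.5795 0.1591 0.1   ] but [0.5963 0.0438 0.115 ]
tick -172.48189886501575 ptr 148.91976158931058 cw -321.40166045432636 0.048009104046364194 0.04014863098141994
yaw kb 7.679100752722064 0.11547042778403098
S knob [0.5804 0.163  0.1415] disc [0.5799 0.165  0.1   ] but [0.597  0.0475 0.115 ]
tick -176.1373818253099 ptr 147.79326026284403 cw -323.93064208815395 0.049784796211866475 0.038341631744581356
yaw kb 8.168959791638688 0.11664255643243038
[0.5979 0.0436 0.109 ] [0.5827 0.1587 0.1338]
```

The top and side views agree on an yaw of about 8°, with the knob near (0.581,0.160). The pointer is about 37° clockwise of the long tick, so the dial stands at 2 and needs 5 clicks, or 90°. Next I'll work out the approach move.

```bash
cat >> h.py <<'E'
from plant import sensors
from scipy.spatial.transform import Rotation as Ro
np.set_printoptions(precision=4,suppress=True)
def go(pos,yaw):
    o=sensors.get_obs(); R=Ro.from_euler("xyz",o["orientation"],degrees=True)
    G=Ro.from_euler("xyz",[180,0,yaw],degrees=True)
    print("t",o["clock"],"pos",o["tool_pos"],o["orientation"],"j1,6",o["joint_pos"][[0,5]],"F",o["force"])
    print("shift",R.inv().apply(np.array(pos)-o["tool_pos"]),"turn",(R.inv()*G).as_rotvec(degrees=True))
E
python3 -c "
from h import *
go([.57,.15,.28],-40)"
```

```text
t 0.1 pos [ 0.2601 -0.6224  0.2257] [ 179.9149   -0.0089 -157.33  ] j1,6 [-50.8157 -16.5086] F [0.424  0.7495 0.3283]
shift [-0.5837  0.5934 -0.0535] turn [   0.0622    0.0816 -117.33  ]
```

```bash
R='[1,[-0.29,0.295,-0.054],[0,0,-60]]'; python3 -m pendant '[[1,[-0.29,0.295,-0.054],[0,0,-60]],[1,[-0.29,0.295,-0.054],[0,0,-60]],[1,[-0.29,0.295,-0.054],[0,0,-60]],[1,[-0.29,0.295,-0.054],[0,0,-60]],[1,[-0.29,0.295,-0.054],[0,0,-60]],[1,[-0.29,0.295,-0.054],[0,0,-60]],[1,[-0.29,0.295,-0.054],[0,0,-60]],[1,[-0.29,0.295,-0.054],[0,0,-60]],[1,[-0.29,0.295,-0.054],[0,0,-60]],[1,[-0.29,0.295,-0.054],[0,0,-60]]]'; python3 -c "
from h import *
go([.57,.15,.28],-40)"
```

```text
clock: 0.93
tool_pos: [0.4139, -0.2373, 0.2807]
orientation: [-180.0, 0.0, -97.1]
force: [1.3, -0.5, 0.1]
opening: 0.0877
gripper_force: 0.0
t 0.9333 pos [ 0.4139 -0.2373  0.2807] [-179.988     0.0086  -97.1289] j1,6 [-6.1287 -0.9975] F [ 1.2742 -0.5491  0.1063]
shift [-0.4037 -0.1068  0.0008] turn [ -0.0153   0.0019 -57.1289]
```

```bash
python3 -m pendant '[[1,[-0.4,-0.105,0],[0,0,-57]],[1,[-0.4,-0.105,0],[0,0,-57]],[1,[-0.4,-0.105,0],[0,0,-57]],[1,[-0.4,-0.105,0],[0,0,-57]],[1,[-0.4,-0.105,0],[0,0,-57]],[1,[-0.4,-0.105,0],[0,0,-57]],[1,[-0.4,-0.105,0],[0,0,-57]],[1,[-0.4,-0.105,0],[0,0,-57]],[1,[-0.4,-0.105,0],[0,0,-57]],[1,[-0.4,-0.105,0],[0,0,-57]]]'; python3 -m pendant '[[1,[0,0,0],[0,0,0]],[1,[0,0,0],[0,0,0]],[1,[0,0,0],[0,0,0]]]' ;python3 - <<'E'
from h import *
import cv2,pickle
go([.581,.16,.18],-40)
p=viewer.camera_params("wrist"); print(p)
pickle.dump(p,open("w1.pkl","wb"))
im=viewer.snapshot("wrist")[:,:,::-1]; cv2.imwrite("pics/w1.png",im)
E
```

```text
clock: 1.77
tool_pos: [0.5692, 0.1465, 0.2802]
orientation: [180.0, 0.0, -40.2]
force: [0.4, -0.5, 0.6]
opening: 0.0877
gripper_force: 0.0
clock: 2.02
tool_pos: [0.5685, 0.1441, 0.2798]
orientation: [179.9, 0.0, -40.3]
force: [-0.8, -1.2, -0.4]
opening: 0.0873
gripper_force: 0.0
t 2.0167 pos [0.5685 0.1441 0.2798] [179.9126   0.0342 -40.288 ] j1,6 [33.2999 16.4145] F [-0.7601 -1.1693 -0.3847]
shift [-0.0008 -0.0204  0.0997] turn [ 0.0873  0.0344 -0.288 ]
{'fx': 325.19226210127806, 'fy': 325.19226210127806, 'cx': 274.3775635910283, 'cy': 210.96445685006523, 'extrinsics': array([[-0.6467, -0.7627,  0.0004,  0.4786],
       [ 0.7346, -0.623 , -0.2687, -0.2784],
       [ 0.2052, -0.1735,  0.9632, -0.5325],
       [ 0.    ,  0.    ,  0.    ,  1.    ]])}
```

View pics/w1.png

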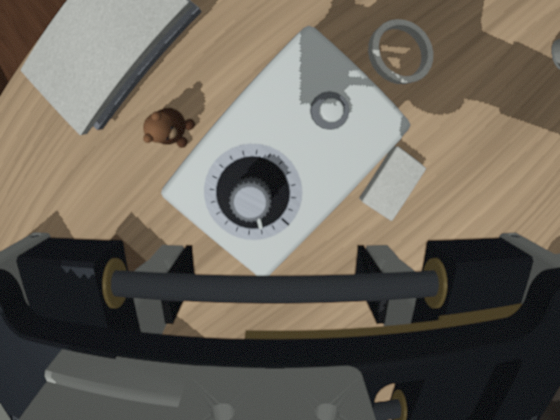

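The wrist picture shows the knob top at (251,201), the scale centre at (253,192), the long tick at (286,222), the pointer tip at (261,227) and the button at (329,109).

Run:
```python
from h import *
import cv2,pickle
p=pickle.load(open("w1.pkl","rb"))
W=lambda u,v,z:onz("wrist",u,v,z,p)
k=W(250.5,201,.1415);s=W(253,191.5,.1);t=W(287,222,.1);q=W(261,228,.1);b=W(329,109,.109)
print("knob",k,"disc",s,"btn",b)
a=lambda q:np.degrees(np.arctan2(*(q-s)[1::-1]))
print(a(t),a(q),(a(t)-a(q))%360,np.hypot(*(t-s)[:2]),np.hypot(*(q-s)[:2]))
d=s-b;print(np.degrees(np.arctan2(-d[0],d[1])),np.hypot(*d[:2]))
im=cv2.imread("pics/w1.png")[130:260,180:320]
f=cv2.resize(im,None,fx=4,fy=4,interpolation=cv2.INTER_CUBIC); cv2.imwrite("pics/w1c.png",f)
```

```text
knob [0.5821 0.1635 0.1415] disc [0.5824 0.1635 0.1   ] btn [0.5988 0.0478 0.109 ]
-173.25452537470315 150.87522879306448 35.8702458322324 0.04987856984428259 0.041680470889400495
8.08858401704634 0.11689698195420617
```

View pics/w1c.png

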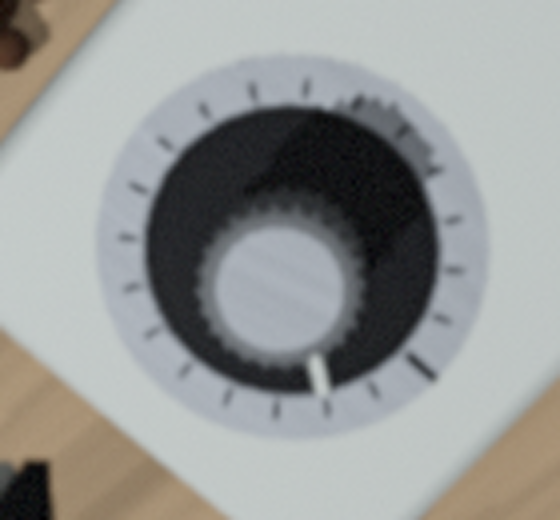

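The enlarged crop puts the pointer exactly at the second tick clockwise of the long one. That confirms a start at 2, so I need +90°. I'll descend over the knob.

```bash
python3 -c "
from h import *
go([.5822,.1633,.117],-40.3)"
```

```text
t 2.0667 pos [0.5686 0.1435 0.2802] [179.9567   0.0159 -40.3345] j1,6 [33.2531 16.4132] F [-0.8519 -0.3037 -0.0607]
shift [-0.0024 -0.0241  0.1632] turn [ 0.0433  0.0159 -0.0345]
```

```bash
python3 -m pendant '[[1,[-0.0024,-0.024,0.03],[0,0,0]],[1,[-0.0024,-0.024,0.06],[0,0,0]],[1,[-0.0024,-0.024,0.08],[0,0,0]],[1,[-0.0024,-0.024,0.1],[0,0,0]],[1,[-0.0024,-0.024,0.115],[0,0,0]],[1,[-0.0024,-0.024,0.13],[0,0,0]],[1,[-0.0024,-0.024,0.13],[0,0,0]],[1,[-0.0024,-0.024,0.13],[0,0,0]]]'; python3 -c "
from h import *
go([.5822,.1633,.117],-40.3)"
```

```text
clock: 2.73
tool_pos: [0.5823, 0.1626, 0.1506]
orientation: [179.9, 0.0, -40.4]
force: [0.7, -0.8, 0.5]
opening: 0.0879
gripper_force: 0.0
t 2.7333 pos [0.5823 0.1626 0.1506] [179.9408   0.0063 -40.3913] j1,6 [34.1009 15.5017] F [ 0.7313 -0.824   0.491 ]
shift [-0.0006 -0.0005  0.0336] turn [ 0.0592  0.0064 -0.0913]
```

```bash
python3 -m pendant '[[1,[-0.0005,-0.0005,0.015],[0,0,0]],[1,[-0.0005,-0.0005,0.025],[0,0,0]],[1,[-0.0005,-0.0005,0.0335],[0,0,0]],[0.3,[-0.0005,-0.0005,0.0335],[0,0,0]],[0,[-0.0005,-0.0005,0.0335],[0,0,0]],[-1,[-0.0005,-0.0005,0.0335],[0,0,0]],[-1,[-0.0005,-0.0005,0.0335],[0,0,0]],[-1,[-0.0005,-0.0005,0.0335],[0,0,0]],[-1,[-0.0005,-0.0005,0.0335],[0,0,0]],[-1,[-0.0005,-0.0005,0.0335],[0,0,0]]]';  python3 -m pendant '[[-1,[0,0,0],[0,0,0]],[-1,[0,0,0],[0,0,0]],[-1,[0,0,0],[0,0,0]]]'
```

```text
clock: 3.57
tool_pos: [0.5827, 0.1647, 0.1173]
orientation: [-180.0, -0.0, -40.3]
force: [-0.6, -0.1, -0.1]
opening: 0.0464
gripper_force: 0.0
clock: 3.82
tool_pos: [0.5818, 0.1638, 0.1168]
orientation: [179.9, 0.0, -40.3]
force: [-2.9, -3.9, 1.6]
opening: 0.0376
gripper_force: 30.0
```

```bash
python3 -m pendant '[[-1,[0,0.0005,0.001],[0,0,0]],[-1,[0,0.0005,0.001],[0,0,0]],[-1,[0,0.0005,0.001],[0,0,0]]]';  python3 -m pendant '[[-1,[0,0,0.001],[0,0,0]],[-1,[0,0,0.001],[0,0,0]],[-1,[0,0,0.001],[0,0,0]]]'; python3 -m pendant '[[-1,[0,0,0],[0,0,0]],[-1,[0,0,0],[0,0,0]]]'
```

```text
clock: 4.07
tool_pos: [0.5818, 0.1637, 0.1158]
orientation: [179.9, 0.0, -40.3]
force: [-3.7, -3.7, 2.6]
opening: 0.0373
gripper_force: 30.0
clock: 4.32
tool_pos: [0.5818, 0.1638, 0.115]
orientation: [179.9, 0.0, -40.3]
force: [-3.4, -3.3, 2.9]
opening: 0.0375
gripper_force: 30.0
clock: 4.48
tool_pos: [0.5818, 0.1638, 0.1149]
orientation: [179.9, 0.0, -40.3]
force: [-3.5, -4.7, 3.6]
opening: 0.0368
gripper_force: 30.0
```

```bash
python3 -m pendant '[[-1,[0,0,0.001],[0,0,0]],[-1,[0,0,0.001],[0,0,0]],[-1,[0,0,0.001],[0,0,0]]]';  python3 -m pendant '[[-1,[0,0,0.001],[0,0,0]],[-1,[0,0,0.001],[0,0,0]],[-1,[0,0,0.001],[0,0,0]]]'
```

```text
clock: 4.73
tool_pos: [0.5819, 0.1638, 0.1144]
orientation: [179.9, 0.0, -40.3]
force: [-5.9, -3.7, 7.2]
opening: 0.0373
gripper_force: 30.0
clock: 4.98
tool_pos: [0.5819, 0.1638, 0.1139]
orientation: [179.9, -0.0, -40.3]
force: [-7.2, -4.5, 10.4]
opening: 0.0375
gripper_force: 30.0
```

```bash
python3 -m pendant '[[-1,[0,0,0.0006],[0,0,0]],[-1,[0,0,0.0012],[0,0,0]],[-1,[0,0,0.0012],[0,0,0]]]';  python3 -m pendant '[[-1,[0,0,0],[0,0,0]],[-1,[0,0,0],[0,0,0]],[-1,[0,0,0],[0,0,0]]]'
```

```text
clock: 5.23
tool_pos: [0.5819, 0.1637, 0.1131]
orientation: [180.0, -0.0, -40.3]
force: [-8.2, -4.4, 14.2]
opening: 0.0375
gripper_force: 30.0
clock: 5.48
tool_pos: [0.582, 0.1638, 0.1132]
orientation: [180.0, -0.0, -40.3]
force: [-8.0, -4.7, 13.2]
opening: 0.0371
gripper_force: 30.0
```

```bash
python3 -m pendant '[[-1,[0,0,0.0004],[0,0,0]],[-1,[0,0,0.0004],[0,0,3]],[-1,[0,0,0.0004],[0,0,6]],[-1,[0,0,0.0004],[0,0,9]],[-1,[0,0,0.0004],[0,0,12]]]';  python3 -m pendant '[[-1,[0,0,0],[0,0,3]],[-1,[0,0,0],[0,0,6]],[-1,[0,0,0],[0,0,9]],[-1,[0,0,0],[0,0,9]]]'; python3 -c "
from h import *
o=sensors.get_obs();print(o['moment'],o['force'],o['joint_pos'])"
```

```text
clock: 5.9
tool_pos: [0.5821, 0.1639, 0.113]
orientation: [180.0, -0.0, -52.4]
force: [-8.8, -4.5, 14.9]
opening: 0.0371
gripper_force: 30.0
clock: 6.23
tool_pos: [0.5823, 0.164, 0.1131]
orientation: [-180.0, -0.0, -61.5]
force: [-7.6, -3.5, 14.0]
opening: 0.0374
gripper_force: 30.0
[-1.4956  3.1841 -0.0184] [-7.5621 -3.4525 14.0053] [ 34.2362  19.4437 -16.9536   0.0424 -53.5864  -5.7422]
```

```bash
python3 -m pendant '[[-1,[0,0,0.0002],[0,0,4]],[-1,[0,0,0.0002],[0,0,8]],[-1,[0,0,0.0002],[0,0,12]],[-1,[0,0,0.0002],[0,0,16]],[-1,[0,0,0.0002],[0,0,16]]]';  python3 -m pendant '[[-1,[0,0,0],[0,0,4]],[-1,[0,0,0],[0,0,8]],[-1,[0,0,0],[0,0,12]],[-1,[0,0,0],[0,0,16]],[-1,[0,0,0],[0,0,16]]]'
```

```text
clock: 6.65
tool_pos: [0.5825, 0.1641, 0.113]
orientation: [-179.9, -0.0, -77.5]
force: [-8.5, -4.0, 15.5]
opening: 0.0372
gripper_force: 30.0
clock: 7.07
tool_pos: [0.5827, 0.1641, 0.1131]
orientation: [-179.9, 0.0, -93.5]
force: [-5.9, -3.7, 14.9]
opening: 0.0375
gripper_force: 30.0
```

```bash
python3 -m pendant '[[-1,[0,0,0],[0,0,4]],[-1,[0,0,0],[0,0,8]],[-1,[0,0,0],[0,0,12]],[-1,[0,0,0],[0,0,16]],[-1,[0,0,0],[0,0,18]]]';  python3 -m pendant '[[-1,[0,0,0],[0,0,4]],[-1,[0,0,0],[0,0,8]],[-1,[0,0,0],[0,0,12]],[-1,[0,0,0],[0,0,16]],[-1,[0,0,0],[0,0,19]],[-1,[0,0,0],[0,0,19]],[-1,[0,0,0],[0,0,19]]]'
python3 - <<'E'
from h import *
import cv2
w=viewer.snapshot("wrist")[:,:,::-1]; s=viewer.snapshot("top")[150:240,180:290,::-1]
c=np.zeros((420,800,3),np.uint8); w=w[150:420,100:460]; c[:270,:360]=w; c[:360,360:800]=cv2.resize(s,(440,360),interpolation=cv2.INTER_CUBIC)
cv2.imwrite("pics/g1.png",c)
E
```

```text
clock: 7.48
tool_pos: [0.583, 0.164, 0.1131]
orientation: [-179.9, 0.0, -111.5]
force: [-5.7, -4.6, 13.8]
opening: 0.0372
gripper_force: 30.0
clock: 8.07
tool_pos: [0.5833, 0.1639, 0.1132]
orientation: [-179.9, 0.1, -130.3]
force: [-4.3, -5.7, 13.6]
opening: 0.037
gripper_force: 30.0
```

View pics/g1.png

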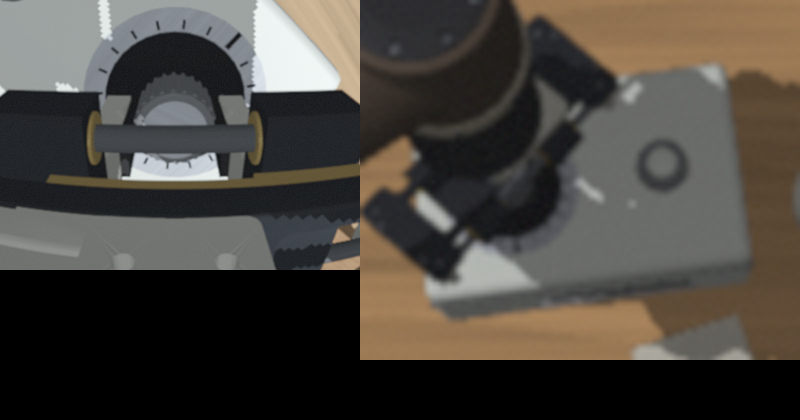

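The pointer is hidden by the gripper. I'll lift with the grip to let the knob up, then open, rise and look.

```bash
python3 -m pendant '[[-1,[0,0,-0.002],[0,0,0]],[-1,[0,0,-0.004],[0,0,0]],[-1,[0,0,-0.0056],[0,0,0]],[-1,[0,0,-0.0056],[0,0,0]],[-1,[0,0,-0.0056],[0,0,0]]]'; python3 -m pendant '[[1,[0,0,0],[0,0,0]],[1,[0,0,0],[0,0,0]],[1,[0,0,0],[0,0,0]],[1,[0,0,0],[0,0,0]],[1,[0,0,0],[0,0,0]],[1,[0,0,0],[0,0,0]],[1,[0,0,0],[0,0,0]],[1,[0,0,0],[0,0,0]],[1,[0,0,0],[0,0,0]]]'; python3 -m pendant '[[1,[0,0,-0.02],[0,0,0]],[1,[0,0,-0.05],[0,0,0]],[1,[0,0,-0.08],[0,0,0]],[1,[0,0,-0.11],[0,0,0]],[1,[0,0,-0.14],[0,0,0]],[1,[0,0,-0.14],[0,0,0]],[1,[0,0,-0.14],[0,0,0]]]'
python3 - <<'E'
from h import *
import cv2,pickle
go([.5985,.048,.18],-130)
p=viewer.camera_params("wrist");pickle.dump(p,open("w2.pkl","wb"))
w=viewer.snapshot("wrist")[:,:,::-1]; cv2.imwrite("pics/w2full.png",w)
i=onz("wrist",0,0,0)
E=p["extrinsics"];q=E[:3,:3]@np.array([.582,.1635,.1])+E[:3,3];th=np.arctan2(np.hypot(q[0],q[1]),-q[2]);f=p["fx"]*th/np.hypot(q[0],q[1])
u,v=int(p["cx"]+f*q[0]),int(p["cy"]-f*q[1]);print(u,v)
c=cv2.resize(w[max(v-70,0):v+70,max(u-70,0):u+70],None,fx=4,fy=4,interpolation=cv2.INTER_CUBIC);cv2.imwrite("pics/w2.png",c)
E
```

```text
clock: 8.58
tool_pos: [0.5832, 0.1639, 0.1172]
orientation: [-179.9, 0.0, -130.3]
force: [0.8, -4.7, 2.2]
opening: 0.0377
gripper_force: 30.0
clock: 9.33
tool_pos: [0.5823, 0.1643, 0.1168]
orientation: [180.0, 0.0, -130.3]
force: [0.1, -0.1, -0.4]
opening: 0.0867
gripper_force: 0.0
clock: 9.92
tool_pos: [0.5831, 0.1647, 0.259]
orientation: [-179.9, 0.2, -130.3]
force: [0.1, 1.0, -1.0]
opening: 0.0876
gripper_force: 0.0
t 9.9167 pos [0.5831 0.1647 0.259 ] [-179.923     0.2357 -130.3159] j1,6 [ 34.2361 -74.5561] F [ 0.1327  0.9835 -0.9957]
shift [ 0.0794 -0.0871  0.0788] turn [-0.0777  0.2355 -0.316 ]
273 191
```

View pics/w2.png

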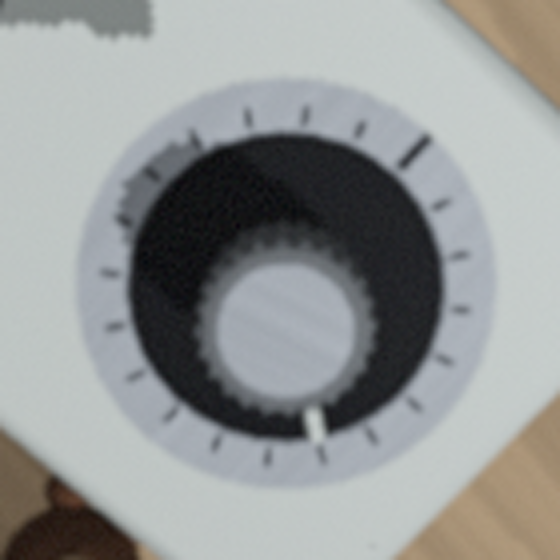

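The pointer lines up with the 7th tick clockwise of the long one, so the dial is at seven, and the knob is up. Next I'll move over the button with the fingers shut.

```bash
python3 -m pendant '[[-1,[0.0396,-0.0434,0],[0,0,0]],[-1,[0.0792,-0.0868,0.02],[0,0,0]],[-1,[0.0792,-0.0868,0.05],[0,0,0]],[-1,[0.0792,-0.0868,0.08],[0,0,0]],[-1,[0.0792,-0.0868,0.11],[0,0,0]],[-1,[0.0792,-0.0868,0.13],[0,0,0]],[-1,[0.0792,-0.0868,0.13],[0,0,0]],[-1,[0.0792,-0.0868,0.13],[0,0,0]],[-1,[0.0792,-0.0868,0.13],[0,0,0]]]'; python3 -c "
from h import *
go([.5987,.0472,.11],-130.3)"
```

```text
clock: 10.72
tool_pos: [0.5979, 0.0479, 0.1276]
orientation: [-180.0, 0.0, -130.3]
force: [0.1, 0.4, -0.1]
opening: 0.0334
gripper_force: 0.0
t 10.7167 pos [0.5979 0.0479 0.1276] [-179.9592    0.0132 -130.2881] j1,6 [ 23.2507 -63.5602] F [ 0.1159  0.4343 -0.1162]
shift [-0.     -0.0011  0.0176] turn [-0.0408  0.0132  0.0119]
```

Next I'll finish closing the fingers and come down in steps.

```bash
python3 -m pendant '[[-1,[0,-0.001,0],[0,0,0]],[-1,[0,-0.001,0],[0,0,0]],[-1,[0,-0.001,0],[0,0,0]],[-1,[0,-0.001,0],[0,0,0]],[-1,[0,-0.001,0],[0,0,0]],[-1,[0,-0.001,0.005],[0,0,0]],[-1,[0,-0.001,0.01],[0,0,0]],[-1,[0,-0.001,0.01],[0,0,0]]]'; for i in 1 2 3; do python3 -m pendant '[[-1,[0,0,0.002],[0,0,0]],[-1,[0,0,0.002],[0,0,0]]]' | grep -E "pos|force:"; done
```

```text
clock: 11.38
tool_pos: [0.5985, 0.0472, 0.1165]
orientation: [-180.0, 0.0, -130.3]
force: [1.5, 1.1, 4.4]
opening: 0.0006
gripper_force: 1.8
tool_pos: [0.5986, 0.0472, 0.1162]
force: [-3.0, 0.8, 11.4]
gripper_force: 5.8
tool_pos: [0.5987, 0.0473, 0.1159]
force: [-8.6, 1.3, 23.3]
gripper_force: 12.1
tool_pos: [0.5988, 0.0473, 0.1156]
force: [-13.9, 1.2, 36.5]
gripper_force: 18.4
```

Force rises steeply near z=0.116. That could be the button's end stop or its collar. I'll back off in small steps to see the force curve.

```bash
python3 -m pendant '[[-1,[0,0,-0.003],[0,0,0]],[-1,[0,0,-0.0055],[0,0,0]],[-1,[0,0,-0.0055],[0,0,0]]]'| grep -E "pos|force:"; for i in 1 2 3 4 5 6 7; do python3 -m pendant '[[-1,[0,0,-0.001],[0,0,0]],[-1,[0,0,-0.001],[0,0,0]]]' | grep -E "pos|force:"; done
```

```text
tool_pos: [0.5985, 0.0473, 0.1171]
force: [0.5, 0.3, 2.5]
gripper_force: 1.7
tool_pos: [0.5985, 0.0473, 0.1172]
force: [1.6, 1.5, 3.8]
gripper_force: 1.6
tool_pos: [0.5984, 0.0472, 0.1182]
force: [0.8, 1.4, 3.3]
gripper_force: 1.4
tool_pos: [0.598, 0.047, 0.1192]
force: [1.9, -0.2, 2.5]
gripper_force: 1.1
tool_pos: [0.5977, 0.0469, 0.1202]
force: [1.7, 0.5, 1.4]
gripper_force: 0.8
tool_pos: [0.5976, 0.0469, 0.1212]
force: [-0.2, 0.3, 1.5]
gripper_force: 0.6
tool_pos: [0.5975, 0.0469, 0.1221]
force: [-0.1, 0.1, 0.3]
gripper_force: 0.0
tool_pos: [0.5977, 0.047, 0.1232]
force: [-0.3, -0.0, 0.4]
gripper_force: 0.0
```

The button is free above z≈0.122 and its force rises smoothly to about 4 N, 5 mm lower, where it hits a hard stop. So it was pressed fully and has come back up. I'll rise clear and check the scene.

```bash
python3 -m pendant '[[-1,[0,0,-0.02],[0,0,0]],[-1,[0,0,-0.05],[0,0,0]],[-1,[0,0,-0.08],[0,0,0]],[-1,[0,0,-0.11],[0,0,0]],[-1,[0,0,-0.14],[0,0,0]],[-1,[0,0,-0.14],[0,0,0]],[-1,[0,0,-0.14],[0,0,0]],[-1,[0,0,-0.14],[0,0,0]]]'
python3 - <<'E'
from h import *
import cv2
w=viewer.snapshot("wrist")[:,:,::-1]; cv2.imwrite("pics/w3.png",cv2.resize(w,(800,600)))
E
```

```text
clock: 13.97
tool_pos: [0.5975, 0.0471, 0.2628]
orientation: [180.0, -0.0, -130.3]
force: [0.0, 0.0, -0.2]
opening: 0.0002
gripper_force: 0.0
```

View pics/w3.png

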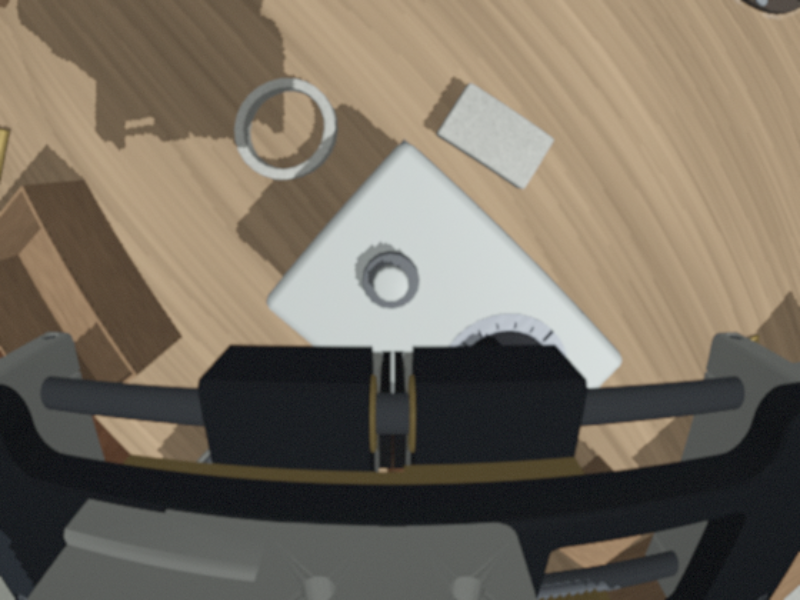

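The button is back up at (390,282) and the tape and cards are undisturbed. Nothing has touched the dial since I saw it at seven, so I'm handing in.

```bash
python3 -c "
from plant import workorder
print(workorder.close_job())"
```

```text
the job is handed in; nothing more can be done
None
```

I turned the copies dial from two to seven (five clicks at about 13–15.5 N), let the knob up, then pressed the print button to its stop and released it, and handed the job in at about 14 s; the button stop was met with about 36 N at the fingertips, more than the 4 N it needs.

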